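# Tap the clamp wedge home to hold the seat nest

### The job

The blue seat nest lies loose in the wedge clamp. Pick up the orange mallet from the black mat and drive the steel wedge in with at least three light taps on its protruding end, the first three moving it no more than a centimetre each and the mallet drawn clear after each, until it stops advancing and the nest sits tight between yellow jaw and blue fence; do not overdrive it or push it with the hand. Then lay the mallet back on the mat and let go, leaving everything else alone.

Things in the scene. Friction and masses are not known exactly. Their poses are not given: they have to be found in the camera images.
- fixture: The wedge clamp, fixed: an aluminium plate 190x170x20 mm with a blue wall 20 mm thick, 56 mm high over the table, along its -x edge. Origin: middle of the plate's underside. The wedge lies along the wall's inner side, then come the yellow jaw, the nest, and the blue fence, in order along +x.
- wedge: Steel wedge, 170x34 mm, taper 1:6, sliding only along the fixture's +y (its own y). Origin: middle of its dark striking face. Starts 160 mm to the -y side of the fixture's middle; travel 50 mm at most, tight somewhere at 13 to 42 mm, depending on the fence. Slides stiffly at 10 N and stays where left; once tight, resistance climbs within a few mm, 1 N for every 6 N of clamping.
- wedge_face (a point): Middle of the wedge's dark striking face, 40 mm wide, 36 mm high, 37.5 mm above the table, facing the fixture's -y; the y axis is the driving direction. It stands 110 mm or more from the fixture's middle even when home. Tight: slow taps (30 to 50 mm/s) of 16 to 20 N no longer move it by more than about 1 mm. Pushing with over about 35 N overdrives it.
- jaw: Yellow jaw, 110 mm long, 34 mm high, moved by the wedge along the fixture's +x, 1 mm for 6 mm of the wedge. Origin: middle of its flat face towards the nest; x points at the nest.
- fence: Blue bar 22x130x34 mm, bolted to the plate at a place that differs by some mm. Origin: bottom middle of its face towards the nest, on the plate's top (20 mm above the table).
- nest: Blue seat nest 52x106x29 mm, loose on the plate between jaw and fence, long side along y. Origin: middle of its underside.
- mallet: Mallet, about 0.45 kg. Orange head with black round end faces, 96 mm long along its y (faces 48 mm from the origin either side, 44 mm across), 44 mm wide in x, 46 mm high. Origin: middle of the head. Wooden handle along -x, from x = -22 to a black butt at -175 mm, on the head's axis. It lies flat on its head on the mat, handle level, origin 26 mm above the table.
- mallet_grip (a point): Point on the mallet's handle 52 mm from the head's middle, where to grip it: handle 22 mm wide (y) and 26 mm high, along x.
- mat: Black rubber mat 240x160x3 mm, fixed on the table. Origin: middle of its underside, long side along x. The mallet lies with its head about 65 mm towards +x from the mat's middle.
- tape_roll: Yellow and black roll of floor tape, 100 mm across, 48 mm high, bystander. Origin: middle of its underside.
- counter: Grey tally counter 72x52x24 mm, bystander. Origin: middle of its underside.
- cup: Clear cup of grey plugs, 61 mm across, 48 mm high, bystander. Origin: middle of its underside.
- gauge: White plug gauge 15x94x13 mm lying on the table, bystander. Origin: middle of its underside.
- labels: Roll of white labels 94x70x47 mm, bystander. Origin: middle of its underside.
There are look-alikes about, which are no part of the job. Leave any brown look-alike of the nest alone.

How it is judged:
By the outcome, as a careful person would: the job done as asked, in the order asked, and still so for the second after the job is handed in, with the robot touching nothing.
It also fails if it takes over 58 s, if anything falls off the work surface, if the arm or the gripper's body presses on something with over 40 N, if the wrist force passes 120 N, or if a joint passes its speed limit or range.

### The arm

A 6-joint arm with a two-finger parallel gripper is mounted at the origin on a cart in front of the work surface, level with it; the furniture and walls round the work are solid. World frame = base frame: x ahead of the robot, y to its left, z up, the work surface at z = 0. Lengths are in mm, angles in rad, forces in N, time in s.
With the tool pointing down it reaches from about 275 to 775 mm from the base axis. Payload 14.6 kg.
Tool frame: the origin (TCP) lies at the very end of the fingers, on their centre line; the grasp point (between the pads) lies 19 mm behind it; z points along the fingers, y is the line along which they close (so a half turn about z gives the same grasp; the last joint's range is limited). The gripper opens to 85 mm and grips with 20 to 120 N. Pads are 22 mm wide; open, the fingers measure 114 mm over their backs; the gripper's body (76 mm by 85 mm) begins 54 mm behind the grasp point. The pads swing forward as they close: fully open they stand 13 mm farther back than shut.
Start: joints at [-1.463, 0.263, -0.048, 1.259, 0, 1.415], TCP at [136.381, -506.98, 231.278] pointing down, gripper open.
Joint ranges: [-2.65, 2.65], [-0.89, 1.7], [-1.18, 1.37], [-2.13, 2.11], [-1.35, 1.29], [-3.14, 3.14]. Speed limits (rad/s): [1.89, 1.89, 2.57, 2.79, 3.14, 3.14].

### API

Orientations are given as a rotation vector (axis times angle).
In Python, from plant import readout, read_camera, get_calibration, ticket gives the robot as it stands.
- The arm moves only by the shell command python3 -m handwheel 'ROWS'. ROWS is JSON, a list of rows, each a list of 7 numbers: the finger opening in mm, from 0 to 85.4, then the shift along the tool's x, y, z in units of 40 mm (1.0 is 40 mm), then the turn, a rotation vector about the tool's x, y, z in units of 8 degrees (1.0 is 8 degrees). A call has 1 to 8 rows; each row shifts and turns the commanded pose from where the row before left it, along the tool's axes as they then stand; what a row does not reach is not made up. A row lasts 1/10 s, in which the tool goes at most 50 mm and 8.59 degrees, less where a joint would pass 70% of its speed; a pose out of reach is approached as far as the arm can. A call is refused whole if a number of a shift passes 1 or a number of a turn 1, either way. A call with a gripper value outside its range is refused whole. The fingers move at their own pace and stop on an object; the grip force is fixed at half the most. Time passes only in rows, so rows that do not move let the fingers close. It gives the time, the measured TCP pose, the force, the opening and the grip force at its end, in the units of the state.
- readout.state(): the state, without advancing time (a new reading comes with each control period).
- read_camera(name): name is "scene" or "top" or "wrist"; returns the picture (400x640x3 uint8, red, green, blue); there is no depth.
- get_calibration(name): a dict with "intrinsics" (3x3 intrinsics, pixels), "R" (3x3) and "t" (3): a world point X has camera coordinates R X + t. Camera axes: x right, y down, z forward; pixel columns grow to the right and rows downward; lengths in mm; the calibration is good to about 2 mm. A picture is of the moment at which its call begins: read the wrist's pose just before it. get_calibration takes no time and is no camera call; for the wrist camera it gives the pose at the moment of the call.
- ticket.hand_in(): hands the job in; it is judged then, once.
The state is a dict: "clock": time; "joints": joint angles; "qvel": joint speeds; "effort": joint torques, N m; "ee_pos": TCP position; "orientation": TCP orientation; "contact_force": force on the tool from outside, world axes, zero at the start; "moment": the same for the moment, N m; "width": finger opening in mm; "grip_force": force on a finger pad.
Only numpy, scipy, OpenCV 4.12 (cv2) and the standard library are available. Lean on these libraries where they do the work, as an engineer would, in place of code of your own. Each camera call takes 0.05 s, during which the arm holds its last target. There are 200 camera calls.

## Working session

There is one attempt and no reset: what is moved stays moved. The work goes in short steps, Python scripts to look and compute and a shell command to move; the robot and the scene stay as the last step left them, time stands still between calls to the robot, and variables do not carry over. Pictures are saved under pics/ and viewed, at most 10 in all, crops included, and the job is handed in when it is done.

```bash
ls; mkdir -p pics
python3 - <<'E'
from plant import readout, read_camera, get_calibration
import cv2
for n in("scene","top"):
    cv2.imwrite(f"pics/{n}0.png",read_camera(n)[:,:,::-1]); c=get_calibration(n); print(n,c)
print(readout.state())
E
```

```text
pics
scene {'intrinsics': array([[452.71216171,   0.        , 330.77998635],
       [  0.        , 452.71216171, 205.30059516],
       [  0.        ,   0.        ,   1.        ]]), 'R': array([[-0.89823499, -0.43951014, -0.00217636],
       [-0.28403046,  0.58424293, -0.76025449],
       [ 0.33541108, -0.68226903, -0.64962171]]), 't': array([ 442.80925131,  210.24054777, 1231.75259125])}
top {'intrinsics': array([[508.50006042,   0.        , 319.80944086],
       [  0.        , 508.50006042, 195.66213252],
       [  0.        ,   0.        ,   1.        ]]), 'R': array([[ 0.02332883, -0.99972667, -0.00153292],
       [-0.98391467, -0.02268816, -0.17719244],
       [ 0.17710923,  0.00564196, -0.98417503]]), 't': array([ -12.9362243 ,  544.75564518, 1580.21357609])}
{'clock': 0.1, 'joints': array([-1.46330886e+00,  2.63502951e-01, -4.88459330e-02,  1.25940037e+00,
       -2.00071039e-05,  1.41545508e+00]), 'qvel': array([ 0.000966  , -0.00208008,  0.00076143, -0.00134934, -0.00017312,
       -0.00086787]), 'effort': array([ 2.63081965e-03, -6.38581038e+01,  3.85061789e+01,  1.00167026e-02,
       -1.87115074e-04,  1.93003535e-05]), 'ee_pos': array([ 136.34501857, -506.74444607,  230.86884808]), 'orientation': array([-3.11355952e+00, -4.11538228e-01, -4.39222356e-06]), 'contact_force': array([ 0.19550259, -0.01537457, -0.78449348]), 'moment': array([0.01717641, 0.03441413, 0.03062329]), 'grip_force': 0.0, 'width': 85.55892372460669}
```

View pics/top0.png

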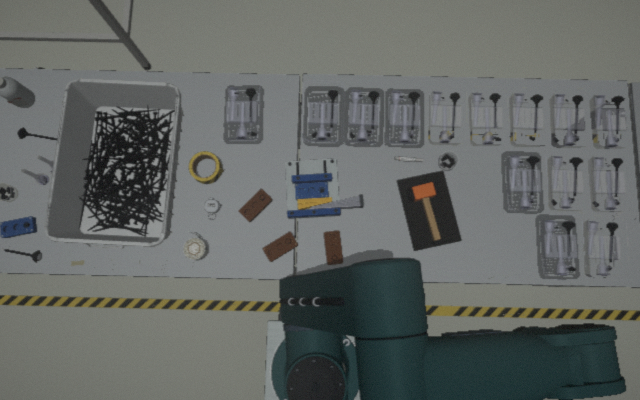

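View pics/scene0.png

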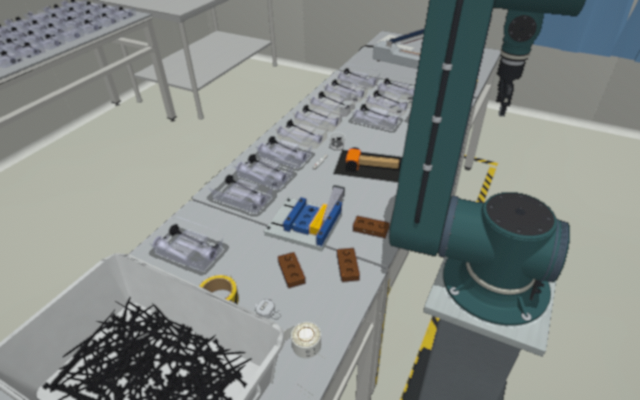

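The top view shows the fixture at about (313,187), with the wedge's striking end at about (363,201). The orange mallet's head is at (425,190), its handle runs to (436,238), and the mat is at (429,210). In the clamp, the blue nest is at about (313,187), between the yellow jaw (315,204) and the blue fence (312,178). The brown look-alikes are at (255,205), (280,246) and (333,247). Another blue block at (18,227) is far away, so it isn't the nest. There is only one orange mallet.

```bash
cat > h.py <<'E'
import numpy as np, cv2
from plant import readout, read_camera, get_calibration
from scipy.spatial.transform import Rotation as Ro
def ray(n,uv,z,c=None):
    c=c or get_calibration(n); R,t,K=map(np.array,(c["R"],c["t"],c["intrinsics"]))
    d=R.T@np.linalg.inv(K)@np.array([uv[0],uv[1],1.]); o=-R.T@t
    return o+d*(z-o[2])/d[2]
def proj(n,X,c=None):
    c=c or get_calibration(n); p=c["intrinsics"]@(c["R"]@np.array(X,float)+c["t"]); return p[:2]/p[2]
def blob(m):
    cs,_=cv2.findContours(m.astype(np.uint8),cv2.RETR_EXTERNAL,cv2.CHAIN_APPROX_NONE)
    return max(cs,key=cv2.contourArea)
E
python3 - <<'E'
from h import *
im=cv2.imread("pics/top0.png"); hsv=cv2.cvtColor(im,cv2.COLOR_BGR2HSV)
def reg(m,x0,x1,y0,y1):
    r=np.zeros_like(m); r[y0:y1,x0:x1]=m[y0:y1,x0:x1]; return r
H,S,V=[hsv[:,:,i].astype(int) for i in range(3)]
def show(n,m,z):
    c=blob(m); r=cv2.minAreaRect(c); b=cv2.boxPoints(r)
    print(n,r,"centre",ray("top",r[0],z).round(1)); print(np.array([ray("top",p,z)[:2] for p in b]).round(1).tolist())
show("head",reg((H<13)&(S>150)&(V>120),400,450,170,210),49)
show("handle",reg((H>10)&(H<25)&(S>60)&(V>90),415,450,196,245),39)
show("mat",reg((V<60)|(S>110),395,470,165,255),3)
show("blue",reg((H>100)&(H<125)&(S>120),280,350,168,195),52)
show("wall",reg((H>100)&(H<125)&(S>120),280,350,204,222),56)
show("jaw",reg((H>15)&(H<35)&(S>120),290,350,195,215),54)
show("wedge",reg((S<60)&(V>60)&(V<150),333,372,190,212),54)
c=im[150:260,270:480]; cv2.imwrite("pics/crop0.png",cv2.resize(c,(798,418),interpolation=cv2.INTER_CUBIC))
E
```

```text
head ((423.5882873535156, 190.3529510498047), (12.611852645874023, 20.372989654541016), 75.96376037597656) centre [ 569.8 -332.7   49. ]
[[580.9, -296.2], [598.6, -359.9], [558.8, -369.1], [541.2, -305.6]]
handle ((430.65142822265625, 217.0045928955078), (45.784095764160156, 6.417436599731445), 73.3007583618164) centre [ 485.5 -356.2   39. ]
[[553.1, -326.1], [559.6, -346.0], [418.9, -385.7], [412.6, -366.2]]
mat ((428.6000061035156, 210.10977172851562), (73.00619506835938, 47.79405975341797), 76.29303741455078) centre [ 513.3 -357.5    3. ]
[[610.6, -253.5], [652.7, -407.9], [417.9, -459.4], [377.8, -308.5]]
blue ((310.0, 188.0), (28.0, 12.0), 0.0) centre [568.5  31.7  52. ]
[[547.9, 75.9], [587.1, 77.2], [589.2, -12.7], [550.0, -13.6]]
wall ((324.5, 211.5), (5.0, 21.0), 90.0) centre [492.9 -16.4  56. ]
[[500.2, 17.1], [501.7, -49.5], [485.7, -49.8], [484.1, 16.7]]
jaw ((314.48626708984375, 202.76553344726562), (9.21935749053955, 33.4128303527832), 86.633544921875) centre [520.6  16.1  54. ]
[[531.0, 70.4], [539.8, -35.8], [510.2, -38.1], [501.4, 67.8]]
wedge ((352.0, 200.5), (21.0, 38.0), 90.0) centre [ 530.6 -103.3   54. ]
[[563.3, -42.1], [566.1, -163.6], [498.2, -164.0], [495.4, -43.4]]
```

View pics/crop0.png

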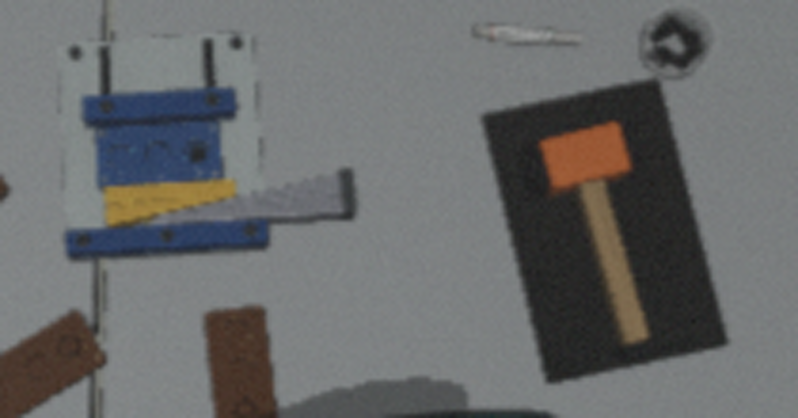

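The crop confirms the orange mallet on the black mat, with its handle towards the robot. The wedge's dark striking block is at crop (347,193), protruding to the right (-y). The tool yaw already nearly matches the mallet's. I'll move close and look with the wrist camera.

```bash
python3 -m handwheel '[[85,1,-0.2,-0.25,0,0,0],[85,1,-0.2,-0.25,0,0,0],[85,1,-0.2,-0.25,0,0,0],[85,1,-0.2,-0.25,0,0,0],[85,1,-0.2,-0.25,0,0,0],[85,1,-0.2,-0.25,0,0,0],[85,1,-0.2,-0.25,0,0,0],[85,0.5,0,0,0,0,0]]'
python3 -m handwheel '[[85,0,0,0,0,0,0],[85,0,0,0,0,0,0]]'
python3 - <<'E'
from h import *
s=readout.state(); print(s["ee_pos"],s["orientation"],s["clock"]); c=get_calibration("wrist"); print(c)
cv2.imwrite("pics/w1.png",read_camera("wrist")[:,:,::-1])
import pickle; pickle.dump(c,open("w1.pkl","wb"))
for X in([569.8,-332.7,49],[519.8,-346.9,39],[530,-145,55]): print(proj("wrist",X,c))
E
```

```text
clock: 0.9
ee_pos: [414.0, -373.3, 302.2]
orientation: [3.113, 0.415, 0.002]
contact_force: [0.4, -1.1, 0.2]
width: 84.9
grip_force: 0.0
clock: 1.1
ee_pos: [411.5, -374.8, 300.8]
orientation: [-3.114, -0.413, 0.001]
contact_force: [-0.4, -0.3, -0.9]
width: 85.1
grip_force: 0.0
[ 411.52888198 -374.75712435  300.84812661] [-3.11365615e+00 -4.12894503e-01  9.61318119e-04] 1.1
{'intrinsics': array([[324.01621411,   0.        , 318.5723537 ],
       [  0.        , 324.01621411, 205.92354989],
       [  0.        ,   0.        ,   1.        ]]), 'R': array([[ 0.26115102, -0.96529643, -0.00171897],
       [-0.92648606, -0.25115036,  0.28026251],
       [-0.27096812, -0.07159824, -0.95992186]]), 't': array([-468.6613661 ,  231.4575372 ,  531.43776074])}
[319.68259193  23.53874591]
[320.18324509  75.56270431]
[139.9863331   11.04252491]
```

View pics/w1.png

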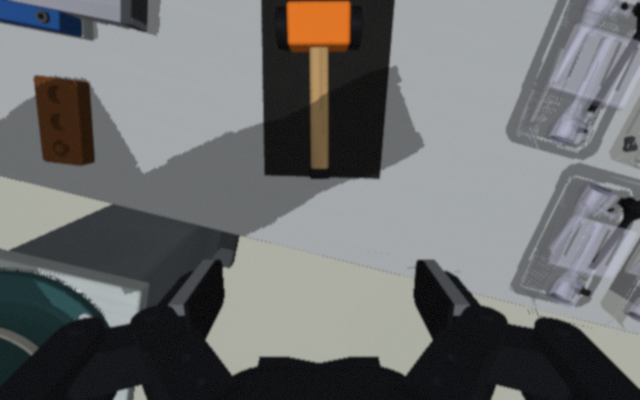

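The wrist view shows the mallet head at (318,25) and the handle along u≈319, in line with the tool. The wedge block is at the upper left, (140,10). I'll move forward over the grip and measure again.

```bash
python3 -m handwheel '[[85,1,0,0,0,0,0],[85,1,0,0,0,0,0],[85,0.75,0,0,0,0,0],[85,0,0,0,0,0,0],[85,0,0,0,0,0,0]]'
python3 - <<'E'
from h import *
s=readout.state(); print(s["ee_pos"],s["orientation"],s["clock"]); c=get_calibration("wrist")
im=read_camera("wrist")[:,:,::-1].copy(); cv2.imwrite("pics/w2.png",im)
import pickle; pickle.dump(c,open("w2.pkl","wb"))
hsv=cv2.cvtColor(im,cv2.COLOR_BGR2HSV);H,S,V=[hsv[:,:,i].astype(int) for i in range(3)]
o=(H<14)&(S>150)&(V>120); h=(H>9)&(H<25)&(S>60)&(S<190)&(V>80); h[:,:280]=0;h[:,360:]=0
for n,m,z in(("head",o,49),("handle",h,39)):
    r=cv2.minAreaRect(blob(m)); print(n,np.round(r[0],1),np.round(r[1],1),r[2]); print([ray("",p,z,c)[:2].round(1).tolist() for p in cv2.boxPoints(r)], ray("",r[0],z,c).round(1))
E
```

```text
clock: 1.65
ee_pos: [517.2, -346.8, 300.9]
orientation: [-3.114, -0.411, 0.001]
contact_force: [-0.4, -0.0, 0.2]
width: 85.0
grip_force: 0.0
[ 517.23043263 -346.80753096  300.8950418 ] [-3.11415214e+00 -4.11185924e-01  1.09392472e-03] 1.65
head [317. 125.] [36. 58.] 90.0
[[581.7, -292.0], [599.3, -357.4], [559.6, -369.1], [541.4, -301.7]] [ 570.8 -330.    49. ]
handle [318.2 196.5] [105.2  17.2] 89.29268646240234
[[545.9, -326.4], [551.6, -346.8], [416.4, -386.0], [410.1, -363.6]] [ 484.2 -354.8   39. ]
```

View pics/w2.png

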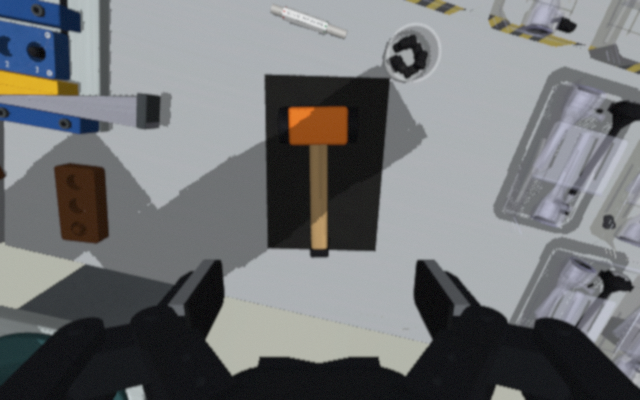

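The wrist view shows the mallet lined up (head (317,125), handle u≈318). The wedge's dark face is at about (148,110). Next I'll descend and grip, and work out the wedge face position.

```bash
python3 -m handwheel '[[85,0.1,-0.035,1,0,0,-0.09],[85,0,0,1,0,0,0],[85,0,0,1,0,0,0],[85,0,0,1,0,0,0],[85,0,0,1,0,0,0],[85,0,0,1,0,0,0],[85,0,0,0.9,0,0,0],[85,0,0,0.43,0,0,0]]'
python3 -m handwheel '[[85,0,0,0,0,0,0],[10,0,0,0,0,0,0],[10,0,0,0,0,0,0],[10,0,0,0,0,0,0],[10,0,0,0,0,0,0],[10,0,0,0,0,0,0],[10,0,0,0,0,0,0],[10,0,0,0,0,0,0]]'
python3 - <<'E'
from h import *
import pickle; c=pickle.load(open("w2.pkl","rb")); im=cv2.imread("pics/w2.png")
g=cv2.cvtColor(im,cv2.COLOR_BGR2GRAY); m=np.zeros_like(g); m[85:135,125:172]=g[85:135,125:172]<75
b=blob(m); r=cv2.minAreaRect(b); bx=cv2.boundingRect(b); mo=cv2.moments(b); uv=(mo["m10"]/mo["m00"],mo["m01"]/mo["m00"]); print(r,bx,uv,ray("",uv,37.5,c))
print(g[110,128:175].tolist()); print("col",g[85:135:1,147].tolist())
x,y,w,h=bx
print([ray("",(u,y+h/2),z,c).round(1).tolist() for u,z in((x,55.5),(x+w,19.5))])
print("top rim",ray("top",(363.4,200.8),55.5))
# wall yaw from top: inner edge of wall/fence
top=cv2.imread("pics/top0.png");hs=cv2.cvtColor(top,cv2.COLOR_BGR2HSV)
mm=((hs[:,:,0]>100)&(hs[:,:,0]<125)&(hs[:,:,1]>110))
for nm,a,bb,z in(("wall",207,222,56),("fence",168,186,54)):
    P=[]
    for u in range(296,332):
        v=np.where(mm[a:bb,u])[0]
        if len(v): P.append(ray("top",(u,a+(v.max() if nm=="wall" else v.min())),z)[:2])
    P=np.array(P); print(nm,np.degrees(np.polyfit(P[:,1],P[:,0],1)[0]),P[0],P[-1])
E
```

```text
clock: 2.5
ee_pos: [518.6, -343.8, 5.6]
orientation: [-3.11, -0.428, 0.004]
contact_force: [-0.2, 0.0, 0.2]
width: 85.4
grip_force: 0.0
clock: 3.3
ee_pos: [521.6, -344.4, 8.9]
orientation: [3.111, 0.431, 0.001]
contact_force: [-1.4, 0.4, 7.2]
width: 21.0
grip_force: 59.6
((148.5, 111.0), (32.0, 21.0), 90.0) (138, 95, 22, 33) (148.40662493479394, 110.88236828377673) [ 533.44485063 -129.38277149   37.5       ]
[153, 154, 153, 154, 153, 153, 151, 138, 110, 82, 71, 71, 71, 70, 68, 71, 65, 59, 48, 36, 25, 33, 31, 31, 30, 28, 31, 28, 28, 29, 35, 60, 92, 105, 112, 112, 111, 112, 113, 113, 115, 128, 154, 169, 175, 175, 175]
col [175, 176, 175, 177, 176, 176, 175, 166, 136, 95, 57, 40, 41, 38, 39, 38, 40, 40, 38, 38, 38, 36, 36, 33, 36, 36, 35, 32, 36, 32, 35, 37, 33, 31, 33, 35, 35, 44, 53, 59, 63, 61, 64, 93, 134, 164, 174, 175, 175, 176]
[[532.0, -126.7, 55.5], [534.1, -134.8, 19.5]]
top rim [ 530.25928221 -139.45182747   55.5       ]
wall -4.77672356569956 [479.63356667  73.59384337] [488.59037585 -37.09657434]
fence -1.4011742388860604 [606.39518764  77.69968502] [602.40942661 -34.92486233]
```

Grip is firm: width 21 mm, 59.6 N. I'll lift, carry the mallet towards the wedge's end and turn it to the fixture's yaw.

```bash
python3 -m handwheel '[[10,0,0,-0.3,0,0,0],[10,0,0,-0.5,0,0,0],[10,0,0,-0.5,0,0,0],[10,0,-0.3,0,0,0,0],[10,0,-0.6,0,0,0,0],[10,0,-0.6,0,0,0,0],[10,0,-0.6,0,0,0,0],[10,0,-0.6,0,0,0,0]]'
python3 -m handwheel '[[10,0,-0.5,0,0,0,0],[10,0,-0.28,0,0,0,0.35],[10,0,0,0,0,0,0.6],[10,0,0,0,0,0,0.6],[10,0,0,0,0,0,0],[10,0,0,0,0,0,0]]'
python3 - <<'E'
from h import *
import pickle
s=readout.state(); print(s); c=get_calibration("wrist"); pickle.dump(c,open("w3.pkl","wb"))
im=read_camera("wrist")[:,:,::-1].copy(); cv2.imwrite("pics/w3.png",im)
E
```

```text
clock: 4.1
ee_pos: [490.6, -238.0, 59.3]
orientation: [-3.111, -0.431, 0.002]
contact_force: [0.1, 0.6, -4.9]
width: 21.3
grip_force: 59.4
clock: 4.7
ee_pos: [482.8, -209.4, 59.6]
orientation: [-3.14, -0.097, 0.001]
contact_force: [-0.6, -0.7, -4.3]
width: 21.0
grip_force: 59.5
{'clock': 4.7, 'joints': array([-5.64112020e-01,  3.79751441e-01, -3.71308135e-01,  8.20701068e-01,
        4.66585020e-05,  2.51584799e+00]), 'qvel': array([-0.00409473,  0.004017  ,  0.00971293,  0.00254326,  0.00049397,
       -0.0058592 ]), 'effort': array([  0.18558946, -70.41621923,  33.23478699,  -0.1573152 ,
         0.10770171,   0.26801158]), 'ee_pos': array([ 482.84094167, -209.3867391 ,   59.64393608]), 'orientation': array([-3.13952202e+00, -9.67791198e-02,  1.21319556e-03]), 'contact_force': array([-0.61281604, -0.69564988, -4.31283303]), 'moment': array([-0.01166002,  0.1385012 , -0.03922328]), 'grip_force': 59.47797775268555, 'width': 20.99366604258943}
```

View pics/w3.png

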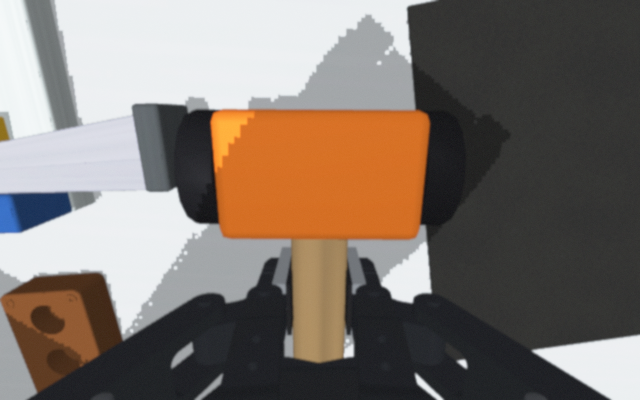

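The wrist view shows the mallet held straight, with its face near u≈180. The wedge's striking block is next to it, its top's back edge running from (134,104) to (147,190). I'll measure it.

Run:
```python
from h import *
import pickle; c=pickle.load(open("w3.pkl","rb"))
for p in((134,104),(147,190),(175,189),(183,105)): print(p,ray("",p,55.5,c).round(1))
for p in((220,238),(421,238),(212,112),(429,112)): print("mallet",p,ray("",p,60+40.0-3,c).round(1))
a=ray("",(134,104),55.5,c)-ray("",(147,190),55.5,c); print("yaw",np.degrees(np.arctan2(a[1],a[0])))
im=cv2.imread("pics/w3.png"); g=cv2.cvtColor(im,cv2.COLOR_BGR2GRAY)
for v in range(115,185,10): print(v,g[v,125:185:2].tolist())
P=[]
```

```text
(134, 104) [ 552.5 -124.3   55.5]
(147, 190) [ 514.1 -126.7   55.5]
(175, 189) [ 515.4 -139.8   55.5]
(183, 105) [ 553.4 -145.6   55.5]
mallet (220, 238) [ 509.6 -172.9   97. ]
mallet (421, 238) [ 514.  -243.4   97. ]
mallet (212, 112) [ 552.1 -171.3   97. ]
mallet (429, 112) [ 556.4 -239.5   97. ]
yaw 3.4792777429727266
115 [232, 223, 221, 202, 129, 107, 107, 106, 108, 108, 109, 105, 104, 106, 105, 96, 85, 62, 51, 49, 46, 50, 49, 50, 48, 47, 47, 51, 50, 46]
125 [221, 221, 221, 221, 206, 125, 107, 108, 106, 106, 107, 106, 103, 105, 103, 102, 92, 82, 59, 50, 46, 50, 47, 48, 48, 47, 48, 41, 32, 37]
135 [223, 222, 223, 222, 222, 206, 124, 110, 105, 106, 109, 107, 107, 105, 102, 103, 102, 92, 76, 54, 49, 48, 49, 48, 50, 47, 38, 34, 35, 33]
145 [218, 217, 219, 218, 217, 217, 194, 114, 108, 106, 106, 108, 107, 106, 104, 103, 104, 99, 89, 72, 52, 50, 48, 46, 49, 41, 39, 37, 37, 38]
155 [222, 221, 221, 220, 221, 221, 220, 190, 111, 106, 105, 106, 107, 109, 105, 103, 104, 104, 90, 85, 65, 51, 48, 48, 46, 38, 43, 41, 41, 39]
165 [217, 218, 217, 218, 216, 216, 217, 215, 169, 107, 108, 104, 106, 107, 106, 105, 104, 105, 102, 96, 82, 59, 49, 49, 48, 39, 39, 39, 41, 43]
175 [215, 214, 216, 216, 215, 217, 215, 216, 212, 160, 107, 105, 104, 105, 108, 107, 105, 105, 103, 101, 94, 76, 53, 50, 46, 39, 41, 43, 42, 44]
```

Fixture yaw is about 3.5°, which matches the tool. The gap to the face is about 21 mm. I'll lower to strike height and start the first light tap.

```bash
python3 -m handwheel '[[10,0.07,0,0.5,0,0,0],[10,0,0,0.48,0,0,0],[10,0,0,0,0,0,0],[10,0,0,0,0,0,0]]'
python3 -m handwheel '[[10,0,-0.1,0,0,0,0],[10,0,-0.1,0,0,0,0],[10,0,-0.1,0,0,0,0],[10,0,-0.1,0,0,0,0],[10,0,-0.1,0,0,0,0]]'
python3 -m handwheel '[[10,0,-0.1,0,0,0,0]]'
```

```text
clock: 5.15
ee_pos: [486.0, -209.7, 21.0]
orientation: [-3.14, -0.094, 0.001]
contact_force: [0.1, 0.3, -4.0]
width: 20.9
grip_force: 59.7
clock: 5.65
ee_pos: [485.1, -189.5, 21.1]
orientation: [3.14, 0.093, 0.0]
contact_force: [-0.5, -0.6, -3.3]
width: 21.4
grip_force: 59.7
clock: 5.75
ee_pos: [484.8, -186.2, 21.1]
orientation: [3.139, 0.092, -0.0]
contact_force: [-4.5, -11.1, -3.3]
width: 21.2
grip_force: 60.2
```

Contact. I'll push a few mm more, then draw clear.

```bash
python3 -m handwheel '[[10,0,-0.1,0,0,0,0]]'
python3 -m handwheel '[[10,0,0.4,0,0,0,0],[10,0,0.1,0,0,0,0],[10,0,0,0,0,0,0],[10,0,0,0,0,0,0]]'
```

```text
clock: 5.85
ee_pos: [484.5, -182.9, 21.1]
orientation: [3.137, 0.091, -0.001]
contact_force: [-5.1, -11.1, -2.4]
width: 21.0
grip_force: 60.2
clock: 6.25
ee_pos: [485.6, -202.0, 20.7]
orientation: [-3.14, -0.092, 0.0]
contact_force: [-0.5, 0.2, -3.8]
width: 21.5
grip_force: 60.1
```

```bash
python3 -m handwheel '[[10,0,-0.1,0,0,0,0],[10,0,-0.1,0,0,0,0],[10,0,-0.1,0,0,0,0],[10,0,-0.1,0,0,0,0],[10,0,-0.1,0,0,0,0],[10,0,-0.1,0,0,0,0]]'
python3 -m handwheel '[[10,0,-0.08,0,0,0,0]]'
python3 -m handwheel '[[10,0,0.4,0,0,0,0],[10,0,0.1,0,0,0,0],[10,0,0,0,0,0,0],[10,0,0,0,0,0,0]]'
```

```text
clock: 6.85
ee_pos: [484.2, -178.8, 21.1]
orientation: [3.137, 0.091, -0.001]
contact_force: [-3.1, -11.5, -3.4]
width: 20.8
grip_force: 60.3
clock: 6.95
ee_pos: [484.0, -175.7, 21.1]
orientation: [3.137, 0.091, -0.001]
contact_force: [-3.8, -10.8, -3.8]
width: 21.2
grip_force: 60.3
clock: 7.35
ee_pos: [485.2, -194.8, 20.8]
orientation: [-3.14, -0.092, 0.0]
contact_force: [0.2, 0.0, -5.0]
width: 21.7
grip_force: 60.3
```

```bash
python3 -m handwheel '[[10,0,-0.1,0,0,0,0],[10,0,-0.1,0,0,0,0],[10,0,-0.1,0,0,0,0],[10,0,-0.1,0,0,0,0],[10,0,-0.1,0,0,0,0],[10,0,-0.1,0,0,0,0]]'
python3 -m handwheel '[[10,0,-0.08,0,0,0,0]]'
python3 -m handwheel '[[10,0,0.4,0,0,0,0],[10,0,0.1,0,0,0,0],[10,0,0,0,0,0,0],[10,0,0,0,0,0,0]]'
```

```text
clock: 7.95
ee_pos: [483.8, -171.7, 21.1]
orientation: [3.137, 0.091, -0.001]
contact_force: [-4.8, -12.2, -4.0]
width: 21.2
grip_force: 60.5
clock: 8.05
ee_pos: [483.5, -168.5, 21.1]
orientation: [3.137, 0.091, -0.001]
contact_force: [-4.0, -10.8, -3.5]
width: 21.1
grip_force: 60.5
clock: 8.45
ee_pos: [484.8, -187.6, 20.7]
orientation: [-3.14, -0.092, 0.0]
contact_force: [-0.3, -1.1, -4.7]
width: 21.0
grip_force: 60.4
```

```bash
python3 -m handwheel '[[10,0,-0.1,0,0,0,0],[10,0,-0.1,0,0,0,0],[10,0,-0.1,0,0,0,0],[10,0,-0.1,0,0,0,0],[10,0,-0.1,0,0,0,0],[10,0,-0.1,0,0,0,0]]'
python3 -m handwheel '[[10,0,-0.08,0,0,0,0]]'
python3 -m handwheel '[[10,0,0.4,0,0,0,0],[10,0,0.1,0,0,0,0],[10,0,0,0,0,0,0],[10,0,0,0,0,0,0]]'
```

```text
clock: 9.05
ee_pos: [483.4, -164.4, 21.1]
orientation: [3.137, 0.091, -0.001]
contact_force: [-3.8, -11.2, -4.8]
width: 21.3
grip_force: 60.6
clock: 9.15
ee_pos: [483.1, -161.3, 21.1]
orientation: [3.137, 0.091, -0.001]
contact_force: [-4.0, -12.3, -4.2]
width: 21.0
grip_force: 60.6
clock: 9.55
ee_pos: [484.4, -180.4, 20.8]
orientation: [-3.14, -0.092, 0.0]
contact_force: [0.3, -0.3, -4.9]
width: 21.0
grip_force: 60.5
```

```bash
python3 -m handwheel '[[10,0,-0.1,0,0,0,0],[10,0,-0.1,0,0,0,0],[10,0,-0.1,0,0,0,0],[10,0,-0.1,0,0,0,0],[10,0,-0.1,0,0,0,0],[10,0,-0.1,0,0,0,0]]'
python3 -m handwheel '[[10,0,-0.08,0,0,0,0]]'
python3 -m handwheel '[[10,0,0.4,0,0,0,0],[10,0,0.1,0,0,0,0],[10,0,0,0,0,0,0],[10,0,0,0,0,0,0]]'
```

```text
clock: 10.15
ee_pos: [483.0, -157.2, 21.1]
orientation: [3.137, 0.091, -0.001]
contact_force: [-4.7, -10.9, -3.6]
width: 21.1
grip_force: 60.7
clock: 10.25
ee_pos: [482.6, -154.3, 21.1]
orientation: [3.137, 0.091, -0.001]
contact_force: [-7.2, -18.9, -3.3]
width: 21.2
grip_force: 60.9
clock: 10.65
ee_pos: [483.9, -173.2, 20.8]
orientation: [-3.14, -0.092, 0.0]
contact_force: [1.0, 0.3, -4.2]
width: 20.9
grip_force: 60.8
```

It's tightening (about 20 N). I'll repeat taps to the same depth and see whether it still advances.

```bash
python3 -m handwheel '[[10,0,-0.1,0,0,0,0],[10,0,-0.1,0,0,0,0],[10,0,-0.1,0,0,0,0],[10,0,-0.1,0,0,0,0],[10,0,-0.1,0,0,0,0]]'
python3 -m handwheel '[[10,0,0,0,0,0,0]]'
python3 -m handwheel '[[10,0,0.4,0,0,0,0],[10,0,0.1,0,0,0,0],[10,0,0,0,0,0,0],[10,0,0,0,0,0,0]]'
```

```text
clock: 11.15
ee_pos: [482.7, -153.7, 21.0]
orientation: [3.138, 0.092, -0.001]
contact_force: [-7.3, -23.9, -3.2]
width: 21.1
grip_force: 61.5
clock: 11.25
ee_pos: [482.8, -153.9, 21.1]
orientation: [3.137, 0.092, -0.001]
contact_force: [-1.8, -8.6, -4.7]
width: 21.1
grip_force: 60.9
clock: 11.65
ee_pos: [483.9, -173.2, 20.8]
orientation: [-3.14, -0.092, 0.0]
contact_force: [1.7, -0.1, -5.5]
width: 21.1
grip_force: 61.1
```

```bash
python3 -m handwheel '[[10,0,-0.1,0,0,0,0],[10,0,-0.1,0,0,0,0],[10,0,-0.1,0,0,0,0],[10,0,-0.1,0,0,0,0],[10,0,-0.1,0,0,0,0]]'
python3 -m handwheel '[[10,0,0.4,0,0,0,0],[10,0,0.6,0,0,0,0],[10,0,0.6,0,0,0,0],[10,0,0,0,0,0,0],[10,0,0,0,0,0,0]]'
python3 - <<'E'
from h import *
im=read_camera("top")[:,:,::-1]; c=im[160:225,275:400]; cv2.imwrite("pics/crop4.png",cv2.resize(c,(750,390),interpolation=cv2.INTER_CUBIC))
E
```

```text
clock: 12.15
ee_pos: [482.7, -153.8, 21.0]
orientation: [3.138, 0.092, -0.001]
contact_force: [-7.8, -23.5, -2.6]
width: 21.0
grip_force: 61.6
clock: 12.65
ee_pos: [486.5, -217.7, 20.7]
orientation: [-3.14, -0.091, 0.0]
contact_force: [-0.0, 0.4, -4.3]
width: 21.3
grip_force: 61.3
```

View pics/crop4.png

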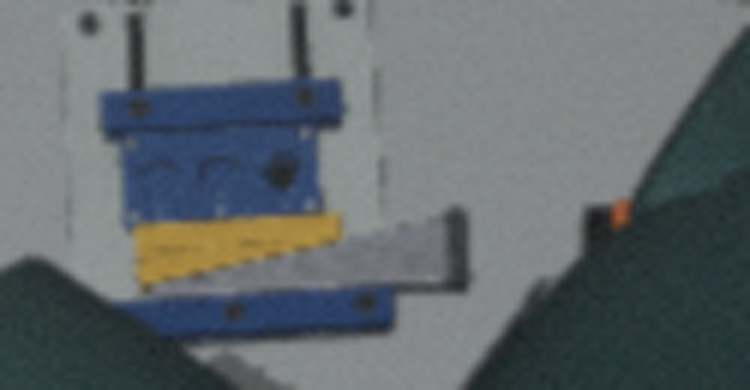

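The enlarged top view shows the nest (crop (220,180)) closed up flush between the yellow jaw and the blue fence. Two successive taps of about 24 N stopped at the same place, so it's tight. Now I'll carry the mallet back to the mat.

```bash
python3 -m handwheel '[[10,0,0,-0.35,0,0,-0.5],[10,0,0,-0.4,0,0,-0.5],[10,0,0,0,0,0,-0.54],[10,0,0.4,0,0,0,0],[10,0,0.6,0,0,0,0],[10,0,0.6,0,0,0,0],[10,0,0.6,0,0,0,0],[10,0,0.6,0,0,0,0]]'
python3 -m handwheel '[[10,0,0.49,0,0,0,0],[10,0,0,0,0,0,0],[10,0,0,0.3,0,0,0],[10,0,0,0.4,0,0,0],[10,0,0,0.15,0,0,0],[10,0,0,0.1,0,0,0],[10,0,0,0,0,0,0],[10,0,0,0,0,0,0]]'
```

```text
clock: 13.5
ee_pos: [517.1, -325.9, 50.5]
orientation: [-3.112, -0.428, 0.001]
contact_force: [1.0, -0.4, -4.2]
width: 21.1
grip_force: 61.3
clock: 14.3
ee_pos: [522.4, -343.7, 13.2]
orientation: [3.112, 0.429, 0.0]
contact_force: [0.2, -0.0, -3.5]
width: 21.2
grip_force: 61.1
```

```bash
python3 -m handwheel '[[10,0,0,0.04,0,0,0],[10,0,0,0.04,0,0,0],[10,0,0,0.02,0,0,0],[10,0,0,0,0,0,0]]'
```

```text
clock: 14.7
ee_pos: [522.3, -343.8, 9.1]
orientation: [3.112, 0.429, 0.0]
contact_force: [-1.1, -0.3, -1.8]
width: 20.8
grip_force: 61.8
```

```bash
python3 -m handwheel '[[10,0,0,0.015,0,0,0],[10,0,0,0,0,0,0]]'
python3 -m handwheel '[[40,0,0,0,0,0,0],[60,0,0,0,0,0,0],[85,0,0,0,0,0,0],[85,0,0,0,0,0,0],[85,0,0,0,0,0,0],[85,0,0,0,0,0,0]]'
python3 -m handwheel '[[85,0,0,-0.5,0,0,0],[85,0,0,-1,0,0,0],[85,0,0,-1,0,0,0],[85,0,0,-1,0,0,0],[85,0,0,-1,0,0,0],[85,0,0,-1,0,0,0],[85,0,0,0,0,0,0],[85,0,0,0,0,0,0]]'
python3 - <<'E'
from h import *
cv2.imwrite("pics/w5.png",read_camera("wrist")[:,:,::-1])
E
```

```text
clock: 14.9
ee_pos: [522.2, -343.8, 9.0]
orientation: [3.112, 0.429, 0.0]
contact_force: [-3.6, 1.8, 8.6]
width: 21.2
grip_force: 63.1
clock: 15.5
ee_pos: [522.3, -343.8, 8.3]
orientation: [3.112, 0.429, 0.0]
contact_force: [0.0, 0.3, 0.1]
width: 84.9
grip_force: 0.0
clock: 16.3
ee_pos: [522.5, -344.0, 228.8]
orientation: [3.111, 0.429, 0.001]
contact_force: [0.7, 0.0, 0.0]
width: 84.7
grip_force: 0.0
```

View pics/w5.png

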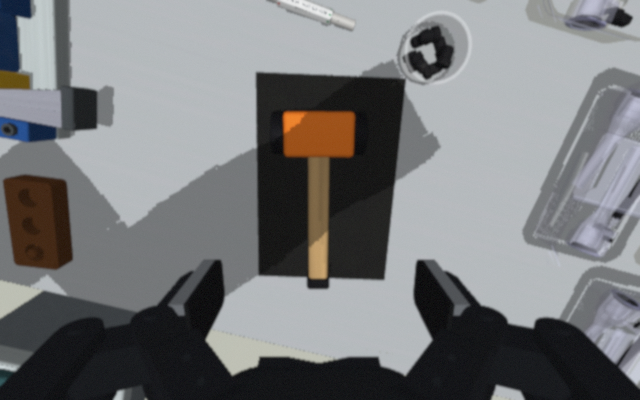

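The mallet lies on the mat, head at (319,134) and handle straight, and the gripper is clear of everything. The wedge has been driven in. Handing in.

```bash
python3 -c "
from plant import ticket; print(ticket.hand_in())"
```

```text
the job is handed in; nothing more can be done
None
```

The job is handed in: seven light taps (the first three 5–8 mm each) drove the wedge about 34 mm, until two taps of about 24 N no longer moved it. The nest looks tight between jaw and fence, and the mallet is back on the mat, released, at about 16 s.

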